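Put a stray nut back in its flip-cap tube

ROBOT

A 6-joint arm with a two-finger parallel gripper is mounted at the origin on the work surface. World frame = base frame: x ahead of the robot, y to its left, z up, the work surface at z = 0. Lengths are in mm, angles in degrees, forces in N, time in s.
With the tool pointing down it reaches from about 300 to 850 mm from the base axis. Payload 4.2 kg.
Tool frame: the origin (TCP) lies midway between the tips of the shut fingers; the grasp point (between the pads) lies env.grasp_offset behind it (env.grasp_offset is the distance from the TCP to the grasp point, in mm); y points along the fingers, x is the direction in which the jaws open and shut, and the axes are right-handed (so a half turn about y gives the same grasp; the last joint's range is limited). The gripper opens to 91 mm and grips with 3 to 60 N. Pads are 32 mm wide; open, the fingers measure 118 mm over their backs; the gripper's body (76 mm by 178 mm) begins 60 mm behind the grasp point.
Start: joints at [69.557, 18.312, 89.639, -0, 72.044, -1.146], TCP at [190.023, 542.713, 187.576] pointing down, gripper open.
Joint ranges: [-177.97, 177.97], [-48.28, 115.42], [12.27, 149.76], [-77.06, 257.06], [2.81, 150.46], [-146.56, 146.56]. Speed limits (degrees/s): [147.25, 147.25, 180, 180, 180, 180].

INTERFACE

Orientations are given as [roll, pitch, yaw] about the fixed x, y, z axes, in that order (R = Rz(yaw) Ry(pitch) Rx(roll)).
In Python, from workcell import state, vision, job, env gives the robot as it stands.
- The arm moves only by the shell command python3 -m handwheel 'ROWS' [FORCE]. ROWS is JSON, a list of rows, each a list of 3 entries, a list of its own where there are three numbers: the finger opening in cm, from 0 to 9.12, then the shift along the tool's x, y, z in cm, then the turn about the tool's y in degrees. A call has 1 to 10 rows; each row is the pose to reach, as a shift and turn from the pose measured when the call began, along the tool's axes at that moment; what a row does not reach only later rows make up. A row lasts 1/10 s, in which the tool goes at most 50 mm and 8.59 degrees, less where a joint would pass 70% of its speed; a pose out of reach is approached as far as the arm can. A call with a gripper value outside its range is refused whole. The fingers move at their own pace and stop on an object; FORCE is the grip in N (left out, the last holds). Time passes only in rows, so rows that repeat a pose let the fingers close. It gives the time, the measured TCP pose, the force and the opening at its end, in the units of the state.
- state(): the state, without advancing time (a new reading comes with each control period).
- vision.grab_frame(name): name is "side" or "top"; returns the picture (420x560x3 uint8, red, green, blue); there is no depth.
- vision.camera_model(name): a dict with "fov_y" (degrees; the focal length in pixels is half the picture's height over the tangent of half this angle, whatever the lens; pixels are square), "cx", "cy" (the principal point, pixels), "extrinsics" (4x4, takes a point from world to camera coordinates). Camera axes: x right, y up, looking along -z (the intrinsics and any distortion apply to the point x, -y, -z); pixel columns grow to the right and rows downward; lengths in mm; the calibration is good to about 2 mm. A picture is of the moment at which its call begins. camera_model takes no time and is no camera call.
- job.job_done(): hands the job in, once; it reports no verdict.
The state is a dict: "time_s": time; "qpos": joint angles; "qvel": joint speeds; "effort": joint torques, N m; "ee_pos": TCP position; "ee_rot": TCP orientation; "force": force on the tool from outside, world axes, zero at the start; "torque": the same for the moment, N m; "gripper_width": finger opening in mm.
Only numpy, scipy, OpenCV 4.12 (cv2) and the standard library are available. Lean on these libraries where they do the work, as an engineer would, in place of code of your own. Each camera call takes 0.05 s, during which the arm holds its last target.

TASK

A hex nut has been left lying on the bench. Flick open the hinged cap of the widest tube in the rack, drop the nut into that tube, and press its cap fully shut again. Leave the two slim tubes shut and do not disturb the wrench, the screwdriver or the jar.

Things in the scene. Friction and masses are not known exactly. Their poses are not given: they have to be found in the camera images.
- rack: Plywood rack, fixed to the bench, 100 (x) x 290 (y) x 62 mm high; origin at the centre of its underside, z up, -x its front. Three upright tubes stand in a row along its y, 85 mm apart (at y = -85, 0 and 85 mm), in any order, their rims above the rack at 102 mm over the bench. Nothing stands within 60 mm behind or in front of it.
- tube_wide: The widest tube: white plastic, outer diameter 48 mm, bore 42 mm, 90 mm tall, black hinged cap; fixed in the rack. Origin at the centre of its underside (12 mm above the bench), z up. Its -x axis points from its axis to the cap's tab, its +x axis to the cap's hinge; the hinge axis is its y axis.
- tube_slim_a: A slim tube, outer diameter 32 mm, 90 mm tall, with the same kind of black cap; fixed in the rack, origin at the centre of its underside, axes as for the wide tube. To be left shut.
- tube_slim_b: Another slim tube, just like tube_slim_a. To be left shut.
- cap_wide (a joint): Angle of the wide tube's cap: 0 shut, lying on the rim; grows as the tab is lifted up and over towards the tube's +x; stop at 2.2 rad. Starts shut. The hinge is stiff (0.07 N m, about 1.2 N at the tab) and the cap stays wherever it is left. The cap is a disc 50 mm across and 6 mm thick, underside 1 mm above the hinge axis, with a flat tab opposite the hinge: 14 mm wide (along the hinge axis), 6 mm thick, standing out 16 mm past the cap's edge, free on both sides and below.
- cap_slim_a (a joint): Angle of the cap of tube_slim_a, 0 shut (as it starts).
- cap_slim_b (a joint): Angle of the cap of tube_slim_b, 0 shut (as it starts).
- cap_wide_tab (a point): Centre of the protruding tab of the wide tube's cap, 8 mm from its end; moves with the cap. It lies 61 mm from the hinge axis; with the cap shut it is 33 mm to the -x of the tube's axis, 94 mm above the tube's underside (106 mm above the bench).
- tube_wide_hinge (a point): Point on the hinge axis of the wide tube's cap: 28 mm to the +x of the tube's axis, at rim height (90 mm above the tube's underside). Fixed.
- tube_wide_floor (a point): Centre of the wide tube's inner floor, 5 mm above its underside; the rim is 85 mm above this point.
- nut: Loose steel hex nut lying flat on the bench beside the rack: 24 mm across flats, 27.7 mm across corners, 13 mm thick, 33 g. Origin at its centre (6.5 mm above the bench), clear of other things by more than 60 mm, z along its bore axis, x axis square to a pair of flats (as are the directions 60 and 120 degrees from it).
- wrench: Loose steel wrench, 170 mm long, lying on the bench; leave alone.
- screwdriver: Loose screwdriver, 190 mm long, lying on the bench; leave alone.
- jar: Loose small closed jar, 64 mm across, 60 mm tall, standing on the bench; leave alone.

How it is judged:
By the outcome, as a careful person would: the job done as asked, in the order asked, and still so for the second after the job is handed in, with the robot touching nothing.
It also fails if it takes over 58 s, if anything falls off the work surface, if the arm or the gripper's body presses on something with over 40 N, if the wrist force passes 120 N, or if a joint passes its speed limit or range.

## Working session

There is one attempt and no reset: what is moved stays moved. The work goes in short steps, Python scripts to look and compute and a shell command to move; the robot and the scene stay as the last step left them, time stands still between calls to the robot, and variables do not carry over. Pictures are saved under pics/ and viewed, and the job is handed in when it is done.

```bash
mkdir -p pics; ls
python3 - <<'E'
from workcell import state, vision, env
import cv2
print(state(), env.grasp_offset)
for n in("side","top"):
    im=vision.grab_frame(n); cv2.imwrite(f"pics/{n}0.png",im[...,::-1])
    print(n,vision.camera_model(n))
E
```

```text
pics
{'time_s': 0.0, 'qpos': array([ 6.95559381e+01,  1.83509415e+01,  8.97084891e+01, -2.63869022e-04,
        7.20418283e+01, -1.14613642e+00]), 'qvel': array([-0.04408578,  0.00313203, -0.02193661, -0.05549125, -0.08577101,
       -0.10567181]), 'effort': array([-4.76628029e-04, -4.12468493e+01, -2.31972635e+01,  7.26520875e-02,
        4.56965121e-02, -1.39092663e-04]), 'ee_pos': array([189.83336576, 542.16663657, 186.71321048]), 'ee_rot': array([-89.99822539,   0.10124355,  70.70215763]), 'force': array([ 0.81824774,  0.04708831, -0.0369289 ]), 'torque': array([-0.05608232,  0.04350616, -0.01519769]), 'gripper_width': 91.14470433228549} 18.8
side {'fov_y': 46.464839267037945, 'cx': 271.2990762335678, 'cy': 213.9970341245733, 'extrinsics': array([[ 8.28588540e-01, -5.59812027e-01,  7.17820378e-03,
        -4.37539444e+02],
       [ 3.52470004e-01,  5.31573423e-01,  7.70191270e-01,
        -2.56888923e+02],
       [-4.34978078e-01, -6.35641558e-01,  6.37772594e-01,
        -1.38247327e+03],
       [ 0.00000000e+00,  0.00000000e+00,  0.00000000e+00,
         1.00000000e+00]])}
top {'fov_y': 44.15414716772484, 'cx': 276.9375083745775, 'cy': 213.5482873719239, 'extrinsics': array([[-3.96551244e-03, -9.99978465e-01, -5.22922098e-03,
        -2.31791476e+00],
       [ 9.96513819e-01, -4.38744145e-03,  8.33124127e-02,
        -5.13409734e+02],
       [-8.33335614e-02, -4.88061456e-03,  9.96509758e-01,
        -1.36479752e+03],
       [ 0.00000000e+00,  0.00000000e+00,  0.00000000e+00,
         1.00000000e+00]])}
```

View pics/side0.png

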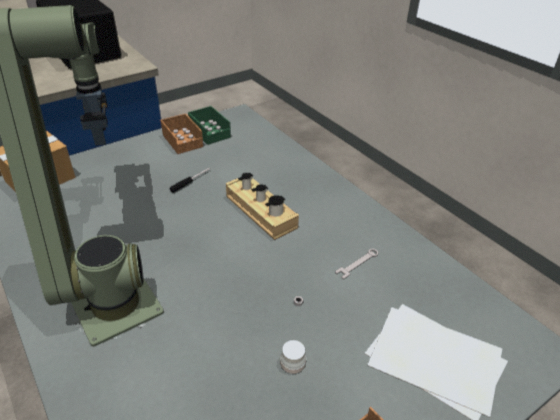

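View pics/top0.png

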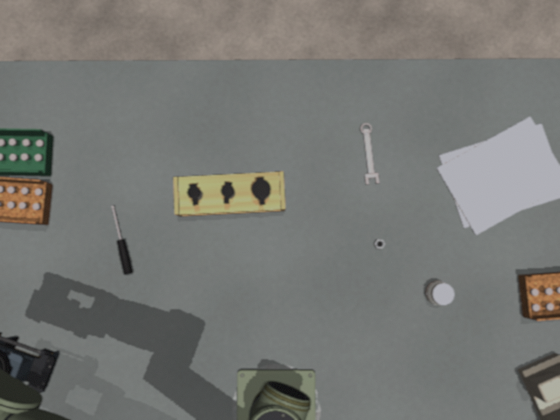

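```bash
cat > h.py <<'E'
import numpy as np, cv2
from workcell import state, vision, env
def KM(n):
    m=vision.camera_model(n); f=210/np.tan(np.radians(m["fov_y"]/2))
    return f,m["cx"],m["cy"],np.array(m["extrinsics"])
def ray(n,u,v):
    f,cx,cy,E=KM(n); d=np.array([(u-cx)/f,-(v-cy)/f,-1]); R=E[:3,:3]
    return -R.T@E[:3,3], R.T@d
def atz(n,u,v,z):
    o,d=ray(n,u,v); return o+d*(z-o[2])/d[2]
def proj(n,p):
    f,cx,cy,E=KM(n); c=E[:3,:3]@np.array(p,float)+E[:3,3]
    return np.array([cx+f*c[0]/-c[2], cy-f*c[1]/-c[2]])
def crop(n,u0,v0,w,h,s,out,im=None):
    im=vision.grab_frame(n)[...,::-1] if im is None else im
    cv2.imwrite(out,cv2.resize(im[v0:v0+h,u0:u0+w],None,fx=s,fy=s,interpolation=cv2.INTER_CUBIC))
def totool(d):  # world delta mm -> tool cm
    from scipy.spatial.transform import Rotation as R
    r=R.from_euler('xyz',state()["ee_rot"],degrees=True); return r.inv().apply(d)/10
E
python3 - <<'E'
from h import *
t=cv2.imread("pics/top0.png"); s=cv2.imread("pics/side0.png")
crop("top",170,165,120,55,6,"pics/t1.png",t)
crop("top",360,224,40,40,14,"pics/t2.png",t)
crop("side",220,165,90,75,8,"pics/s1.png",s)
crop("side",280,282,40,40,14,"pics/s2.png",s)
E
```

```text
(no output)
```

View pics/t1.png

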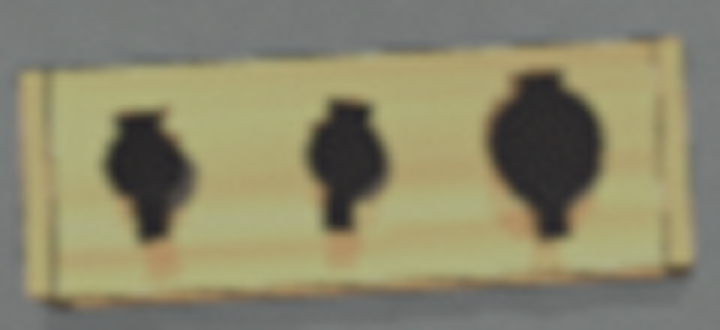

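View pics/t2.png

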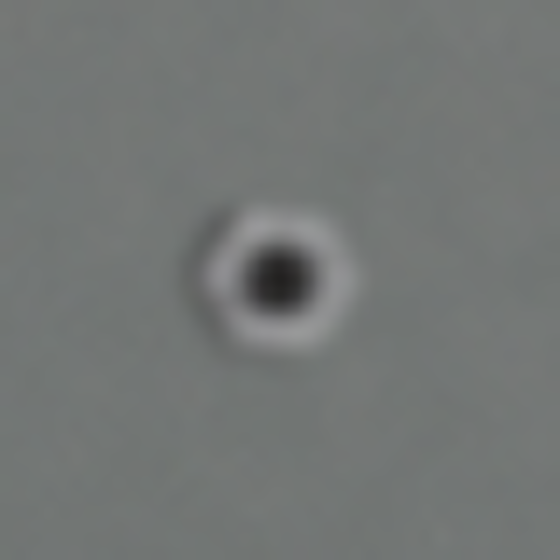

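View pics/s1.png

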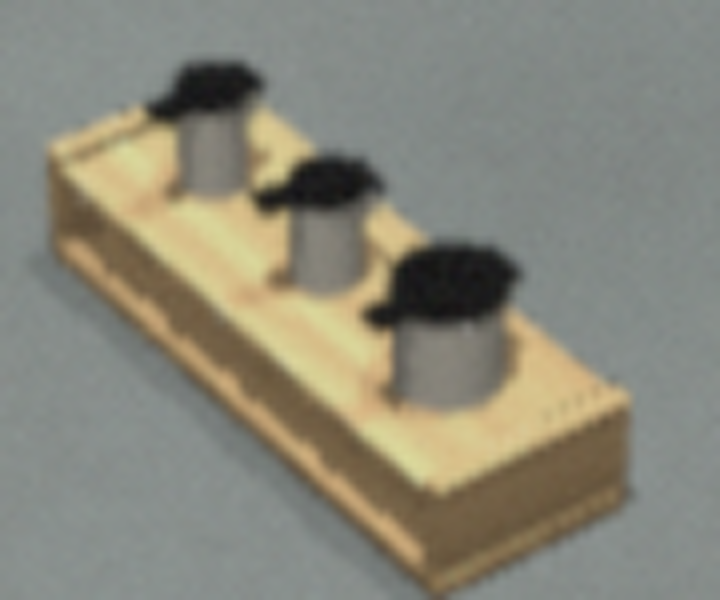

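View pics/s2.png

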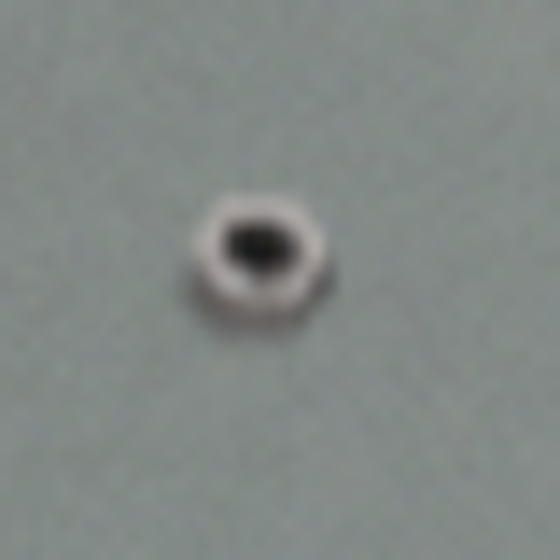

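Run:
```python
from h import *
P=lambda U,V:(170+(U+.5)/6-.5,165+(V+.5)/6-.5)
for n,(U,V,z) in dict(c1=(20,72,62),c2=(682,40,62),c3=(692,270,62),c4=(30,300,62),cap=(546,145,109),tabend=(553,238,109),hinge=(537,74,106),sl1=(345,157,109),sl2=(150,163,109)).items():
    print(n,atz("top",*P(U,V),z).round(1))
S=lambda U,V:(220+(U+.5)/8-.5,165+(V+.5)/8-.5)
for n,(U,V,z) in dict(cA=(52,148,62),cB=(432,490,62),cC=(630,398,62),cap=(455,280,109),tab=(372,316,106)).items():
    print('S',n,atz("side",*S(U,V),z).round(1))
nt=atz("top",360+280.5/14-.5,224+278.5/14-.5,13); ns=atz("side",280+262/14-.5,282+246/14-.5,13)
print(nt,ns)
t=cv2.imread("pics/top0.png").astype(float).mean(2)
# hexagon template fit
def rend(cx,cy,a,s=8):
    m=np.zeros((40*s,40*s),np.float32)
    return m
best=[]
patch=t[230:258,366:394]
for a in range(0,60,3):
  c=nt[:2]
  w=[[c[0]+13.85*np.cos(np.radians(a+30+60*k)),c[1]+13.85*np.sin(np.radians(a+30+60*k)),13] for k in range(6)]
  px=np.array([proj("top",p) for p in w])-[366,230]
  m=np.zeros((28*16,28*16),np.uint8); cv2.fillPoly(m,[np.round((px+.5)*16).astype(np.int32)],255)
  m=cv2.GaussianBlur(cv2.resize(m.astype(np.float32),(28,28),interpolation=cv2.INTER_AREA),(0,0),.6)
  # mask hole
  yy,xx=np.mgrid[:28,:28]; q=proj("top",nt)-[366,230]; k=np.hypot(xx-q[0],yy-q[1])>3.6
  best.append((round(float(np.corrcoef(m[k],patch[k])[0,1]),4),a))
print(best)
```

```text
c1 [608.3 267.2  62. ]
c2 [621.  -21.6  62. ]
c3 [520.3 -25.5  62. ]
c4 [508.5 261.6  62. ]
cap [568.9  36.  109. ]
tabend [529.7  33.2 109. ]
hinge [599.5  39.9 106. ]
sl1 [564.2 120.4 109. ]
sl2 [562.1 202.3 109. ]
S cA [510.6 260.8  62. ]
S cB [520.9 -22.6  62. ]
S cC [620.6 -20.   62. ]
S cap [570.7  34.8 109. ]
S tab [531.9  37.  106. ]
[ 432.68941471 -278.86040148   13.        ] [ 433.20261349 -276.52441796   13.        ]
[(0.8387, 0), (0.8355, 3), (0.8291, 6), (0.8223, 9), (0.8173, 12), (0.8098, 15), (0.8072, 18), (0.8036, 21), (0.8068, 24), (0.8023, 27), (0.8021, 30), (0.8064, 33), (0.8151, 36), (0.8185, 39), (0.8221, 42), (0.8292, 45), (0.8317, 48), (0.8405, 51), (0.8394, 54), (0.8395, 57)]
```

Run:
```python
from h import *
s=state(); print(totool(np.array([523.6,32.8,150])-s["ee_pos"]))
```

```text
[-37.04530228   3.73782035 -48.33613741]
```

```bash
python3 -m handwheel '[[4,[-37.0,3.7,-48.3],-22.8],[4,[-37.0,3.7,-48.3],-22.8],[4,[-37.0,3.7,-48.3],-22.8],[4,[-37.0,3.7,-48.3],-22.8],[4,[-37.0,3.7,-48.3],-22.8],[4,[-37.0,3.7,-48.3],-22.8],[4,[-37.0,3.7,-48.3],-22.8],[4,[-37.0,3.7,-48.3],-22.8],[4,[-37.0,3.7,-48.3],-22.8],[4,[-37.0,3.7,-48.3],-22.8]]' 15
```

```text
time_s: 1.1
ee_pos: [462.2, 125.9, 157.1]
ee_rot: [-90.0, 0.1, 93.5]
force: [0.8, 0.8, -0.0]
gripper_width: 40.0
```

```bash
python3 -m handwheel '[[4,[-9.67,0.7,-5.56],0],[4,[-9.67,0.7,-5.56],0],[4,[-9.67,0.7,-5.56],0],[4,[-9.67,0.7,-5.56],0],[4,[-9.67,0.7,-5.56],0]]'
python3 - <<'E'
from h import *
print(state()["ee_pos"],state()["force"])
t=vision.grab_frame("top")[...,::-1]; s=vision.grab_frame("side")[...,::-1]
crop("top",200,120,130,110,6,"pics/t3.png",t)
crop("side",210,130,110,100,7,"pics/s3.png",s)
E
```

```text
time_s: 1.6
ee_pos: [522.7, 33.5, 149.8]
ee_rot: [-89.9, 0.0, 93.5]
force: [0.0, 0.2, -0.2]
gripper_width: 40.4
[522.66127322  33.47762365 149.7500683 ] [ 0.0060758   0.19328035 -0.17867745]
```

View pics/s3.png

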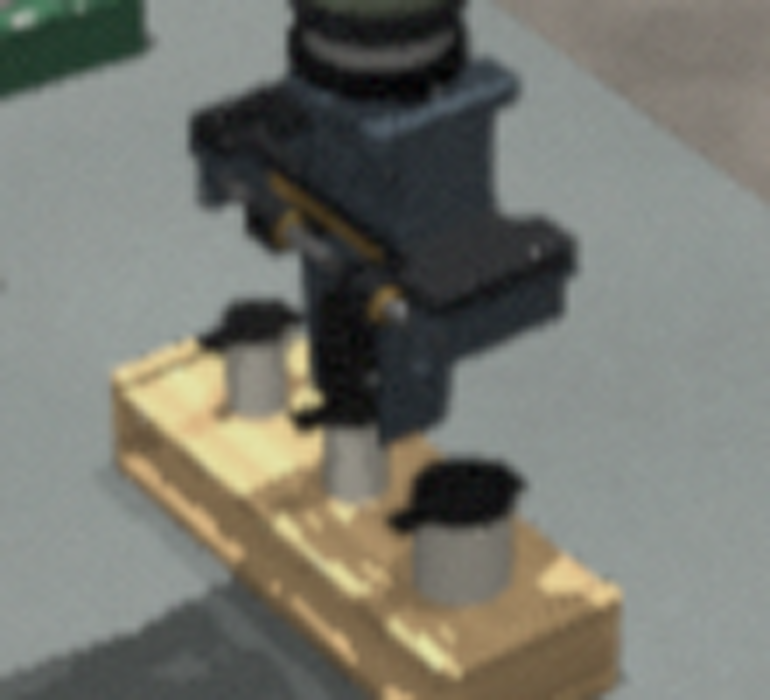

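View pics/t3.png

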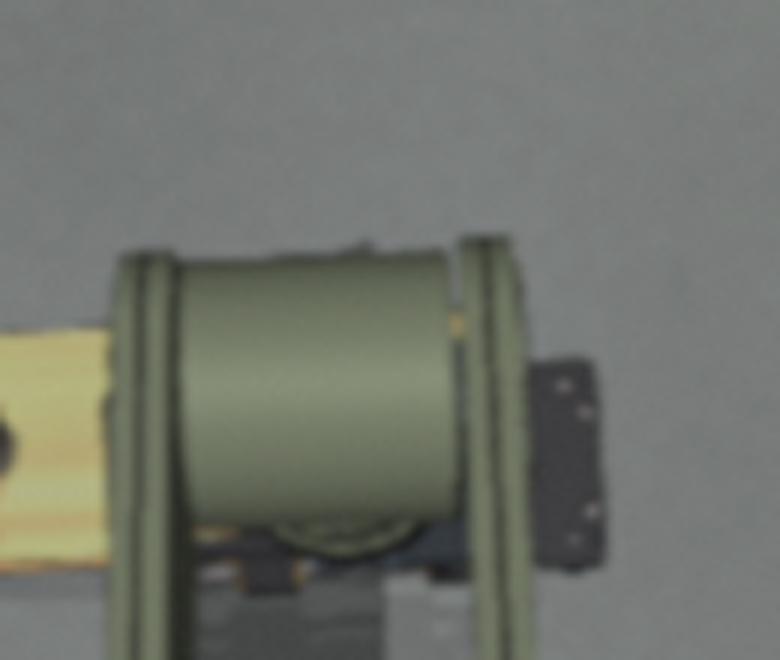

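```bash
python3 -m handwheel '[[4,[0,3,-0.1],0],[4,[0,4.85,-0.1],0],[4,[0,4.85,-0.1],0],[2.4,[0,4.85,-0.1],0],[1,[0,4.85,-0.1],0],[1,[0,4.85,-0.1],0],[1,[0,4.85,-0.1],0],[1,[0,4.85,-0.1],0],[1,[0,4.85,-0.1],0],[1,[0,4.85,-0.1],0]]' 15
```

```text
time_s: 2.7
ee_pos: [523.5, 34.1, 101.7]
ee_rot: [-89.9, 0.0, 93.6]
force: [-0.2, -0.7, -0.5]
gripper_width: 9.6
```

Run:
```python
from h import *
s=vision.grab_frame("side")[...,::-1]
crop("side",235,170,70,55,11,"pics/s4.png",s)
```

```text
(no output)
```

View pics/s4.png

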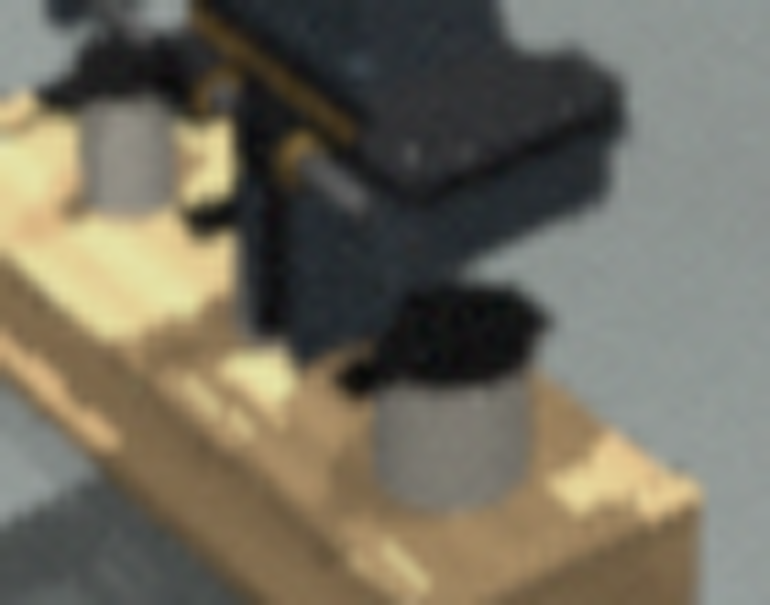

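Run:
```python
from h import *
S=lambda U,V:(235+(U+.5)/11-.5,170+(V+.5)/11-.5)
q=proj("side",[523.5,34.1,101.7]); print((q+.5-[235,170])*11)
for n,U,V,z in [("tip c front",300,360,101.7),("tip left",243,335,101.7),("tabend",338,380,106),("cap c",462,330,109),("hinge r",548,322,106)]:
  print(n,atz("side",*S(U,V),z).round(1))
```

```text
[328.78329391 406.75981217]
tip c front [528.5  56.8 101.7]
tip left [521.   76.2 101.7]
tabend [529.7  38.3 106. ]
cap c [571.   34.7 109. ]
hinge r [596.6  27.  106. ]
```

Run:
```python
from h import *
from scipy.spatial.transform import Rotation as R
st=state(); r=R.from_euler('xyz',st["ee_rot"],degrees=True); p=st["ee_pos"]; print(p,st["ee_rot"],st["gripper_width"])
w=st["gripper_width"]/2
s=vision.grab_frame("side")[...,::-1]; K=8; u0,v0=215,140
im=cv2.resize(s[v0:v0+75,u0:u0+95],None,fx=K,fy=K,interpolation=cv2.INTER_CUBIC)
def L(a,b,c):
    q=[tuple(np.round((proj("side",p+r.apply(x))+.5-[u0,v0])*K).astype(int).tolist()) for x in(a,b)]
    cv2.line(im,*q,c,1)
def box(x0,x1,y0,y1,z0,z1,c):
    P=[(x,y,z) for x in(x0,x1) for y in(y0,y1) for z in(z0,z1)]
    for i in range(8):
        for j in range(i):
            if sum(a!=b for a,b in zip(P[i],P[j]))==1: L(P[i],P[j],c)
for sg in(1,-1): box(sg*w,sg*(w+13.5),-79,0,-16,16,(0,0,255) if sg>0 else (0,255,0))
box(-89,89,-110,-79,-38,38,(255,255,0))
cv2.imwrite("pics/s5.png",im)
```

```text
[523.55754948  34.14685308 101.68940946] [-8.99208693e+01  4.17709383e-02  9.35843477e+01] 9.96013149331841
```

View pics/s5.png

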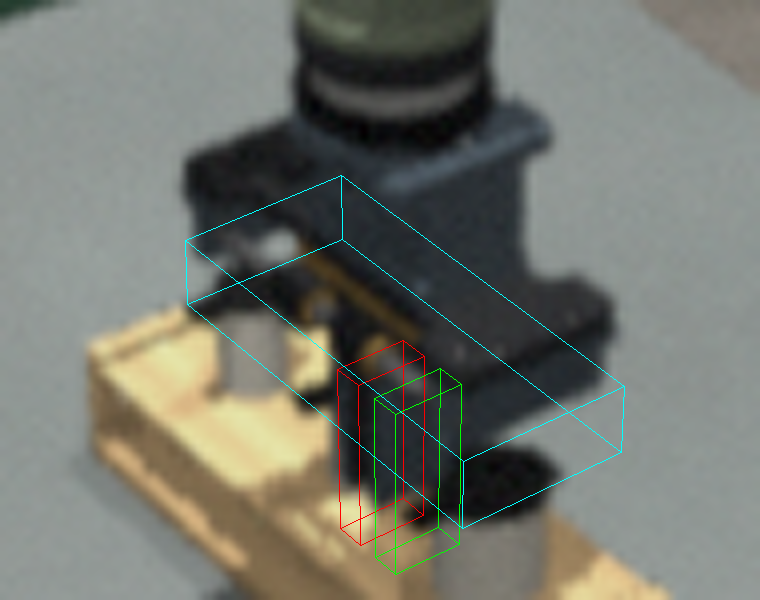

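Run:
```python
from h import *
for z in (229,250,270,290):
  print(z,atz("top",299.6,180,z).round(1),atz("top",300.9,215.4,z).round(1))
# at the initial picture: gripper?
print(proj("side",[189.8,542.2,186.7]),proj("top",[189.8,542.2,186.7]))
t=cv2.imread("pics/top0.png"); s=cv2.imread("pics/side0.png")
crop("side",60,40,80,130,6,"pics/s6.png",s)
crop("top",0,320,80,90,8,"pics/t6.png",t)
```

```text
229 [572.8 -57.6 229. ] [491.6 -60.  229. ]
250 [569.7 -56.8 250. ] [489.9 -59.1 250. ]
270 [566.7 -56.  270. ] [488.3 -58.2 270. ]
290 [563.7 -55.2 290. ] [486.7 -57.4 290. ]
[102.75453285 143.96381794] [ 40.70555412 348.08883553]
```

View pics/s6.png

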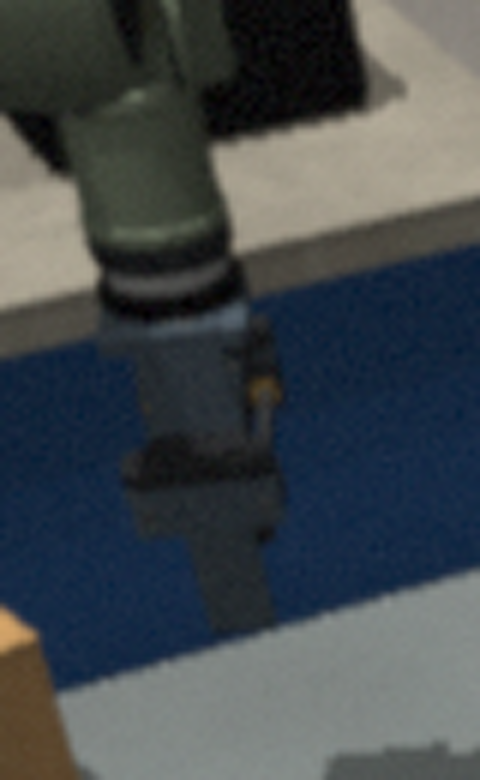

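```bash
python3 -m handwheel '[[4,[0,0,0],0],[4,[0,0.2,0],0],[4,[0,1,0],0],[4,[0,2,0],0],[4,[0,2.9,0],0],[4,[0,2.9,0],0],[4,[0,2.9,0],0]]'
python3 - <<'E'
from h import *
s=vision.grab_frame("side")[...,::-1]
crop("side",235,170,70,55,11,"pics/s7.png",s)
E
```

```text
time_s: 3.5
ee_pos: [523.2, 34.1, 72.1]
ee_rot: [-89.9, 0.0, 93.6]
force: [-0.2, 0.3, -0.3]
gripper_width: 40.0
```

View pics/s7.png

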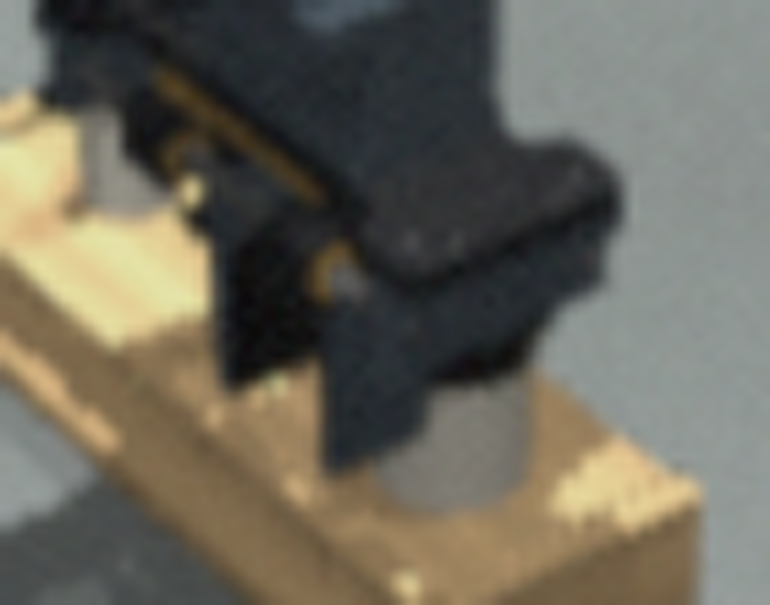

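```bash
python3 - <<'E'
from h import *
S=lambda U,V:(235+(U+.5)/11-.5,170+(V+.5)/11-.5)
for z in (72,85,95,100,105,110):
  print(z,atz("side",*S(335,470),z).round(1),atz("side",*S(228,385),z).round(1))
E
python3 -m handwheel '[[2,[0,0,0],0],[1,[0,0,0],0],[1,[0,0,0],0],[1,[0,0,0],0],[1,[0,0,0],0]]'
```

```text
72 [528.9  38.8  72. ] [524.3  90.3  72. ]
85 [520.2  25.6  85. ] [515.6  76.4  85. ]
95 [513.5  15.4  95. ] [509.   65.7  95. ]
100 [510.1  10.4 100. ] [505.6  60.4 100. ]
105 [506.8   5.3 105. ] [502.3  55.1 105. ]
110 [5.034e+02 2.000e-01 1.100e+02] [499.   49.8 110. ]
time_s: 4.05
ee_pos: [523.8, 32.8, 72.8]
ee_rot: [-89.9, 0.2, 93.6]
force: [0.9, -4.8, 0.9]
gripper_width: 13.2
```

```bash
python3 -m handwheel '[[2.4,[0,0,0],0],[2.4,[-0.05,0.1,0],0],[2.4,[-0.05,0.2,0],0],[2.4,[-0.05,0.2,0],0],[1,[-0.05,0.2,0],0],[1,[-0.05,0.2,0],0],[1,[-0.05,0.2,0],0],[1,[-0.05,0.2,0],0]]' 25
python3 -m handwheel '[[1,[0,-0.64,-0.08],0],[1,[0,-1.26,-0.22],0],[1,[0,-1.87,-0.42],0],[1,[0,-2.45,-0.69],0],[1,[0,-3.0,-1.02],0],[1,[0,-3.0,-1.02],0],[1,[0,-3.0,-1.02],0]]'
python3 - <<'E'
from h import *
s=vision.grab_frame("side")[...,::-1]
crop("side",235,170,70,55,11,"pics/s8.png",s)
E
```

```text
time_s: 4.85
ee_pos: [523.7, 32.3, 70.7]
ee_rot: [-89.9, 0.2, 93.6]
force: [0.2, 0.1, -0.6]
gripper_width: 13.3
time_s: 5.55
ee_pos: [533.3, 33.2, 101.1]
ee_rot: [-89.9, 0.2, 93.6]
force: [-4.0, -0.1, 1.8]
gripper_width: 13.2
```

View pics/s8.png

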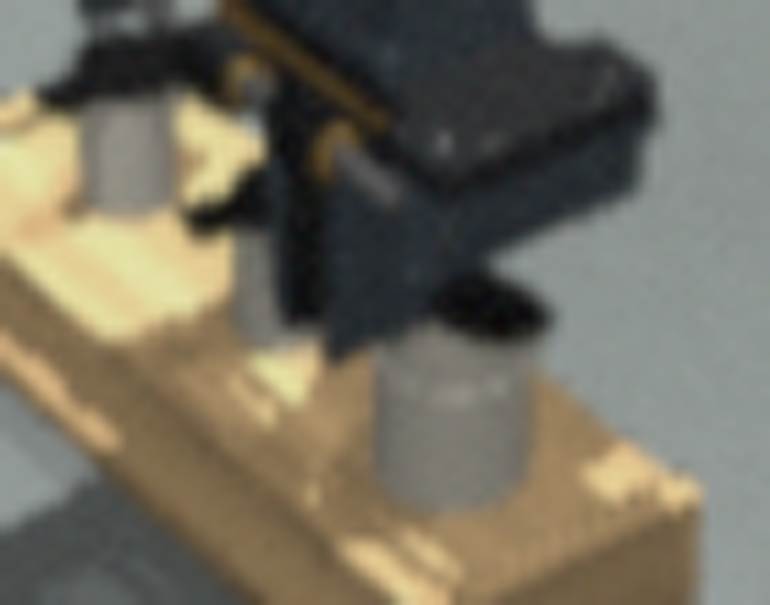

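```bash
python3 -m handwheel '[[1,[0,-0.51,-0.36],0],[1,[0,-0.98,-0.79],0],[1,[0,-1.4,-1.28],0],[1,[0,-1.77,-1.8],0],[1,[0,-2.08,-2.36],0],[1,[0,-2.33,-2.96],0],[1,[0,-2.33,-2.96],0],[1,[0,-2.33,-2.96],0]]'
python3 - <<'E'
from h import *
s=vision.grab_frame("side")[...,::-1]
crop("side",235,150,70,65,10,"pics/s9.png",s)
E
```

```text
time_s: 6.4
ee_pos: [564.1, 35.8, 125.2]
ee_rot: [-90.0, 0.1, 93.6]
force: [-2.2, 3.5, 4.8]
gripper_width: 13.0
```

View pics/s9.png

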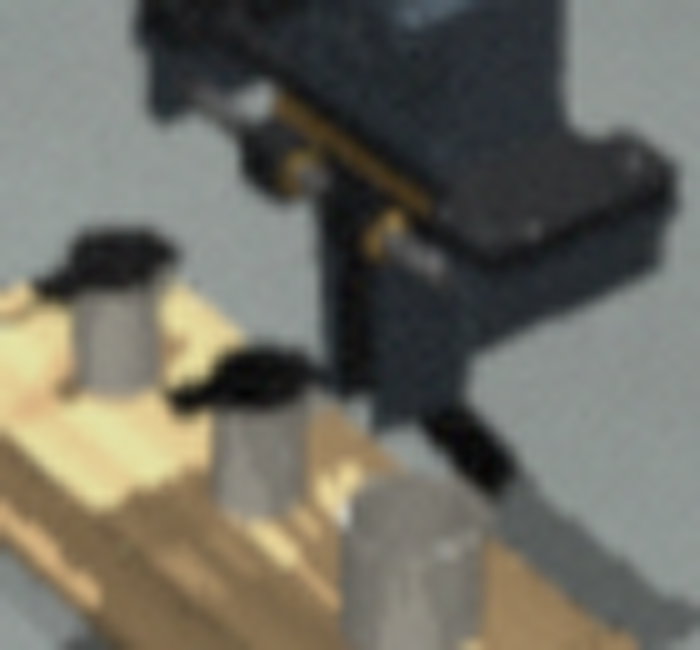

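```bash
python3 -m handwheel '[[3,[0,0,0],0],[3,[0,0,0],0],[3,[0,0,1],0],[3,[0,-1,3],0],[3,[0,-1,5],0],[0.5,[0,-1,7],0],[0.5,[0,-1,7],0],[0.5,[0,-1,7],0]]'
python3 - <<'E'
from h import *
s=vision.grab_frame("side")[...,::-1]; t=vision.grab_frame("top")[...,::-1]
crop("side",235,150,70,65,10,"pics/s10.png",s)
crop("top",200,120,110,100,7,"pics/t10.png",t)
E
```

```text
time_s: 7.25
ee_pos: [494.3, 31.2, 135.3]
ee_rot: [-90.1, 0.1, 93.6]
force: [-0.1, 0.4, 0.1]
gripper_width: 8.9
```

View pics/s10.png

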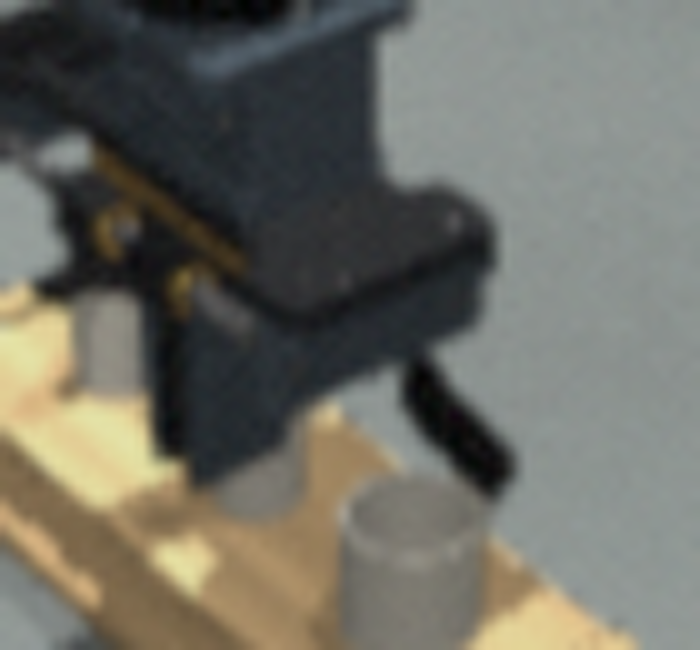

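View pics/t10.png

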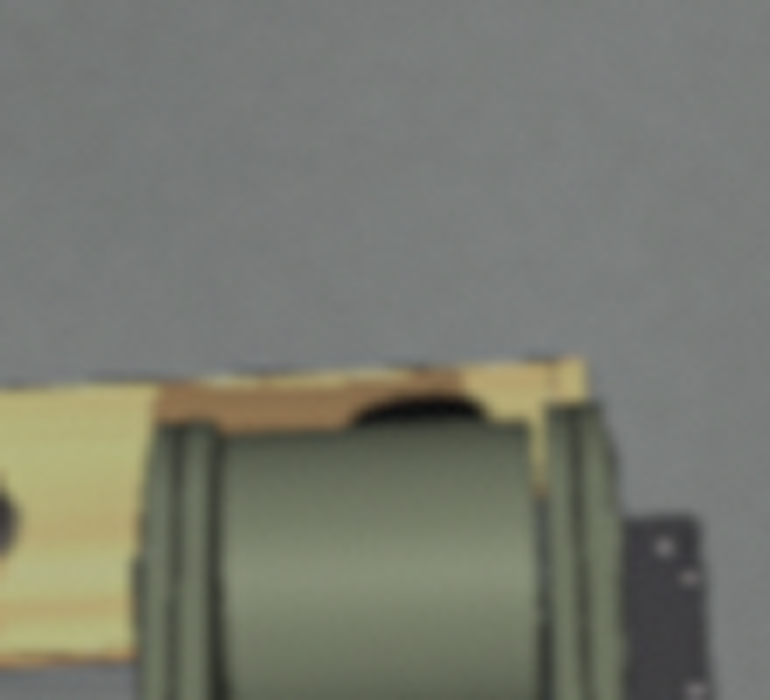

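```bash
python3 -m handwheel '[[0,[0,1,-3],0],[0,[0,2.6,-6],0],[0,[0,2.6,-7],0],[0,[0,2.6,-8],0],[0,[0,2.6,-8.7],0],[0,[0,2.6,-9.4],0],[0,[0,2.6,-10.1],0],[0,[0,2.6,-10.8],0],[0,[0,2.6,-10.8],0],[0,[0,2.6,-10.8],0]]'
python3 - <<'E'
from h import *
s=vision.grab_frame("side")[...,::-1]
crop("side",235,150,70,65,10,"pics/s11.png",s)
E
```

```text
time_s: 8.35
ee_pos: [603.8, 38.1, 109.8]
ee_rot: [-90.2, 0.1, 93.6]
force: [0.1, -0.6, 0.3]
gripper_width: 0.6
```

View pics/s11.png

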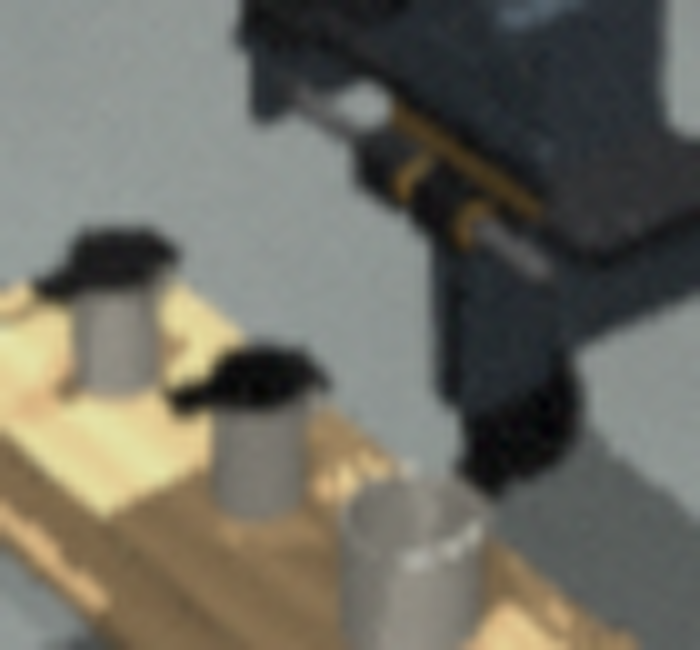

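```bash
python3 -m handwheel '[[5,[0,-3,1],0],[5,[-30.5,-3,19.05],-22],[5,[-30.5,-3,19.05],-22],[5,[-30.5,-3,19.05],-22],[5,[-30.5,-3,19.05],-22],[5,[-30.5,-3,19.05],-22],[5,[-30.5,-3,19.05],-22],[5,[-30.5,-2,19.05],-22],[5,[-30.5,0,19.05],-22],[5,[-30.5,0,19.05],-22]]'
python3 - <<'E'
from h import *
st=state();print(st["ee_pos"],totool(np.array([432.9,-277.7,60])-st["ee_pos"]))
s=vision.grab_frame("side")[...,::-1];t=vision.grab_frame("top")[...,::-1]
cv2.imwrite("pics/sfull.png",s)
crop("side",250,240,90,90,8,"pics/s12.png",s)
crop("top",230,160,60,50,10,"pics/t12.png",t)
E
```

```text
time_s: 9.4
ee_pos: [435.7, -270.9, 107.9]
ee_rot: [-89.2, 0.6, 114.6]
force: [-1.2, 0.5, -0.5]
gripper_width: 50.2
[ 435.73415175 -270.86767962  107.88086661] [-0.45411463  4.79995124  0.47660469]
```

View pics/s12.png

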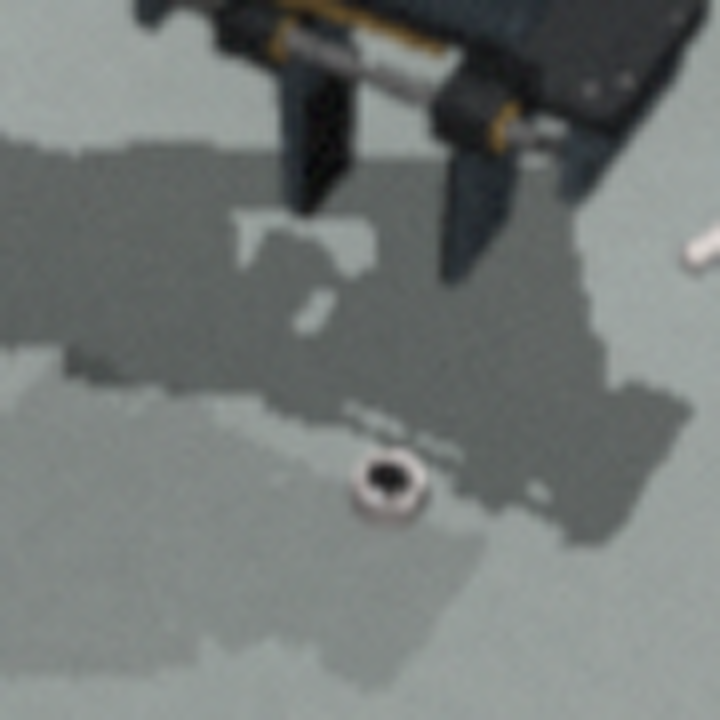

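View pics/t12.png

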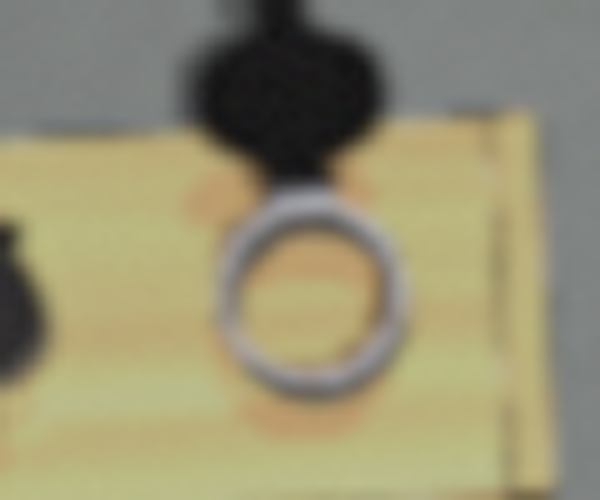

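Run:
```python
from h import *
from scipy.spatial.transform import Rotation as R
st=state(); r=R.from_euler('xyz',st["ee_rot"],degrees=True); p=st["ee_pos"]
S=lambda U,V:(250+(U+.5)/8-.5,240+(V+.5)/8-.5)
for nm,lx,U,V in(("far in",25,302,214),("near out",-38.5,450,284)):
  c=p+r.apply([lx,0,16]); print(nm,c.round(1), proj("side",c))
  for z in(108,125,135,140,145,150): print(z,atz("side",*S(U,V),z)[:2].round(1))
T=lambda U,V:(230+(U+.5)/10-.5,160+(V+.5)/10-.5)
print("bore",atz("top",*T(313,293),102),"hinge",atz("top",*T(297,178),102),"tabdir")
```

```text
far in [ 413.  -254.3  109.7] [288.88136706 273.56066114]
108 [ 426.4 -228.3]
125 [ 416.3 -241.5]
135 [ 410.4 -249.3]
140 [ 407.5 -253.2]
145 [ 404.5 -257.1]
150 [ 401.6 -261. ]
near out [ 439.6 -311.9  110.6] [309.59890957 282.45188004]
108 [ 449. -283.]
125 [ 438.6 -295.3]
135 [ 432.5 -302.6]
140 [ 429.4 -306.2]
145 [ 426.4 -309.8]
150 [ 423.3 -313.4]
bore [569.58126008  35.61875332 102.        ] hinge [598.98809803  39.63725423 102.        ] tabdir
```

```bash
python3 -m handwheel '[[5,[-0.45,3,0.48],0],[5,[-0.45,6,0.48],0],[5,[-0.45,9,0.48],0],[5,[-0.45,10,0.48],0],[5,[-0.45,10,0.48],0],[5,[-0.45,10,0.48],0]]'
python3 - <<'E'
from h import *
st=state();print(st["ee_pos"],totool(np.array([432.9,-277.7,60])-st["ee_pos"]))
s=vision.grab_frame("side")[...,::-1]
crop("side",265,260,70,65,11,"pics/s13.png",s)
E
```

```text
time_s: 10.1
ee_pos: [437.2, -277.4, 11.4]
ee_rot: [-89.3, 1.0, 114.8]
force: [0.5, 0.4, 0.3]
gripper_width: 50.1
[ 437.1912138  -277.35936492   11.36078616] [ 0.06460558 -4.86044603  0.46360239]
```

View pics/s13.png

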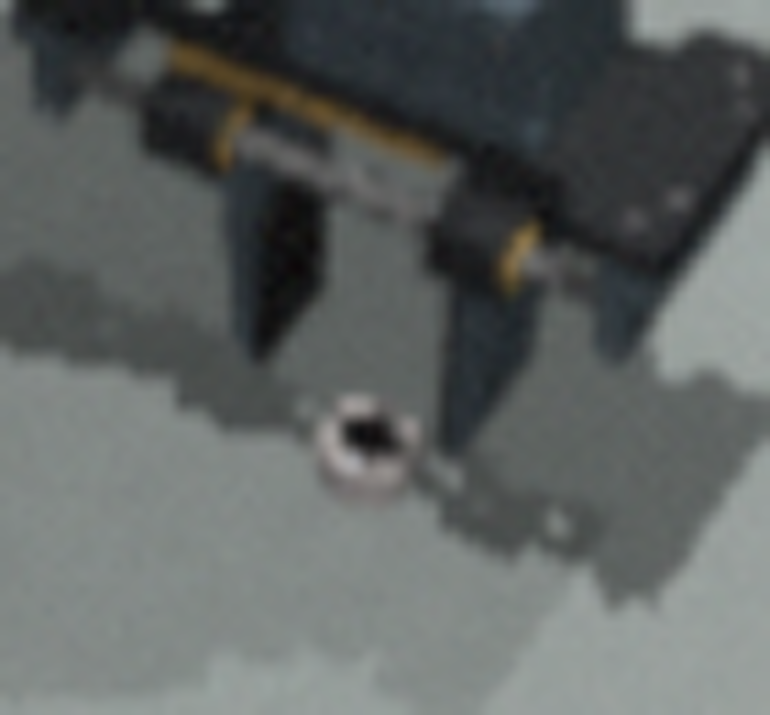

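Run:
```python
from h import *
from scipy.spatial.transform import Rotation as R
st=state(); r=R.from_euler('xyz',st["ee_rot"],degrees=True); p=st["ee_pos"]
S=lambda U,V:(265+(U+.5)/11-.5,260+(V+.5)/11-.5)
for nm,lx,U,V in(("far in",25,258,360),("near out",-38.5,452,457)):
  c=p+r.apply([lx,0,16]); print(nm,c.round(1))
  for z in(11,25,35,40,45,50): print(z,atz("side",*S(U,V),z)[:2].round(1))
```

```text
far in [ 412.3 -261.6   11.4]
11 [ 424.9 -238.4]
25 [ 417.4 -248.2]
35 [ 412.1 -255.2]
40 [ 409.4 -258.7]
45 [ 406.7 -262.2]
50 [ 404.  -265.7]
near out [ 438.9 -319.2   12.5]
11 [ 447.4 -292.8]
25 [ 439.6 -301.9]
35 [ 434.  -308.4]
40 [ 431.2 -311.6]
45 [ 428.5 -314.8]
50 [ 425.7 -318.1]
```

```bash
python3 -m handwheel '[[5,[-0.3,1,0.1],0],[5,[-0.3,2,0.1],0],[5,[-0.3,2.7,0.1],0],[5,[-0.3,3.1,0.1],0],[5,[-0.3,3.1,0.1],0]]'
python3 -m handwheel '[[5,[0,0.2,0],0],[5,[0,0.4,0],0],[5,[0,0.6,0],0],[5,[0,0.6,0],0]]'
python3 - <<'E'
from h import *
s=vision.grab_frame("side")[...,::-1]
crop("side",265,260,70,65,11,"pics/s14.png",s)
E
```

```text
time_s: 10.65
ee_pos: [437.1, -280.8, -20.2]
ee_rot: [-89.2, 1.0, 114.7]
force: [-0.6, -0.4, 0.7]
gripper_width: 50.0
time_s: 11.05
ee_pos: [437.2, -281.0, -25.5]
ee_rot: [-89.2, 1.0, 114.7]
force: [-0.5, 0.7, 5.4]
gripper_width: 49.8
```

View pics/s14.png

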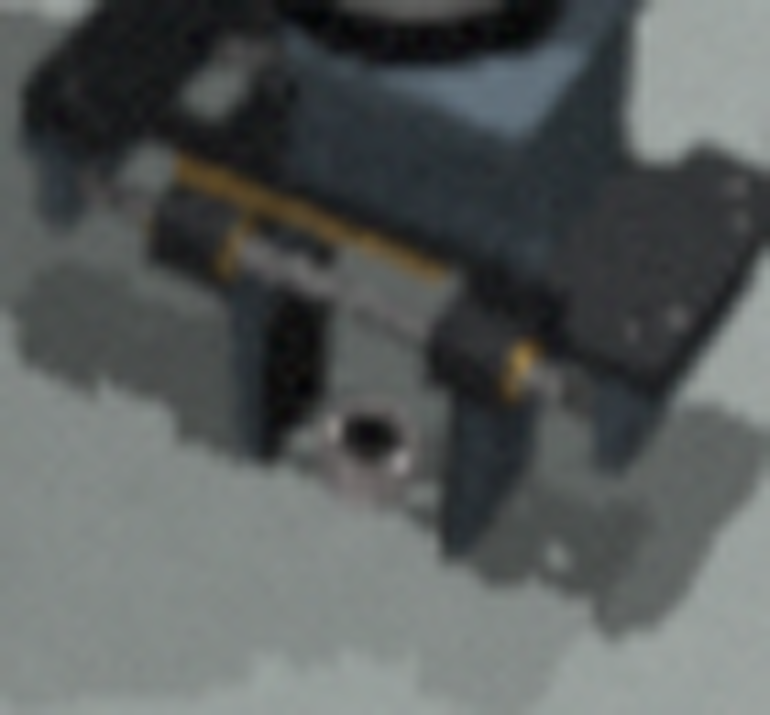

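```bash
python3 -m handwheel '[[5,[0,-0.25,0],0],[3.4,[0,-0.25,0],0],[2,[0,-0.25,0],0],[2,[0,-0.25,0],0],[2,[0,-0.25,0],0],[2,[0,-0.25,0],0],[2,[0,-0.25,0],0]]' 25
python3 - <<'E'
from h import *
s=vision.grab_frame("side")[...,::-1]
crop("side",265,260,70,65,11,"pics/s15.png",s)
E
```

```text
time_s: 11.8
ee_pos: [437.1, -280.9, -23.1]
ee_rot: [-89.2, 1.0, 114.7]
force: [0.1, -0.2, -0.3]
gripper_width: 23.6
```

View pics/s15.png

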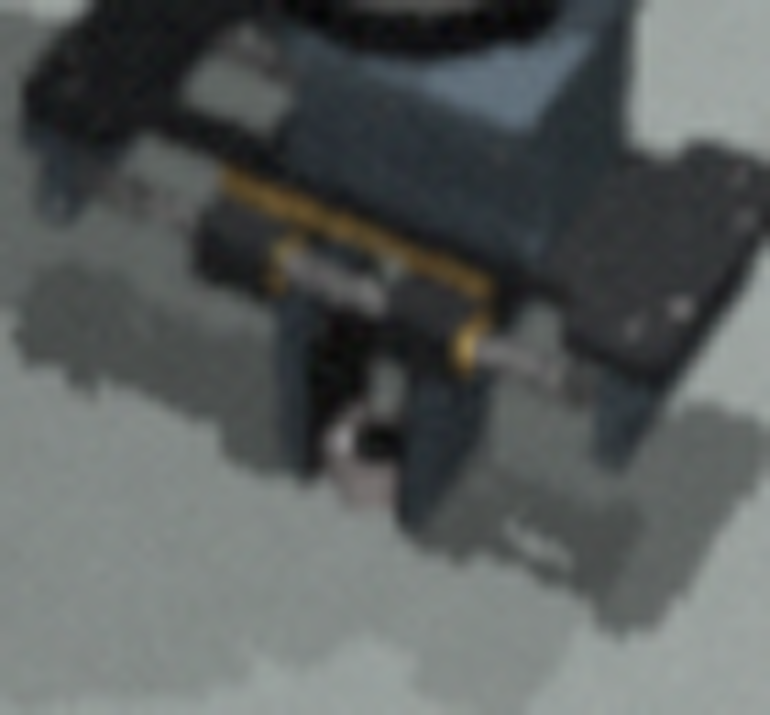

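```bash
python3 -m handwheel '[[2,[0,-3,0],0],[2,[0,-7,0],0],[2,[2,-11,-2],4],[2,[4,-13.3,-5],8],[2,[8,-13.3,-9],15],[2,[12,-13.3,-13.2],21],[2,[16,-13.3,-17.6],21],[2,[19.5,-13.3,-21.5],21],[2,[22.9,-13.3,-25.3],21],[2,[22.9,-13.3,-25.3],21]]'
python3 - <<'E'
from h import *
s=vision.grab_frame("side")[...,::-1]
st=state();print(totool(np.array([571,33,110])-st["ee_pos"]))
crop("side",235,150,70,65,11,"pics/s16.png",s)
E
```

```text
time_s: 12.85
ee_pos: [573.1, 39.1, 102.3]
ee_rot: [-89.7, 1.1, 93.8]
force: [-0.3, -0.7, -0.2]
gripper_width: 23.3
[-0.86386009 -0.76400783  0.42394101]
```

View pics/s16.png

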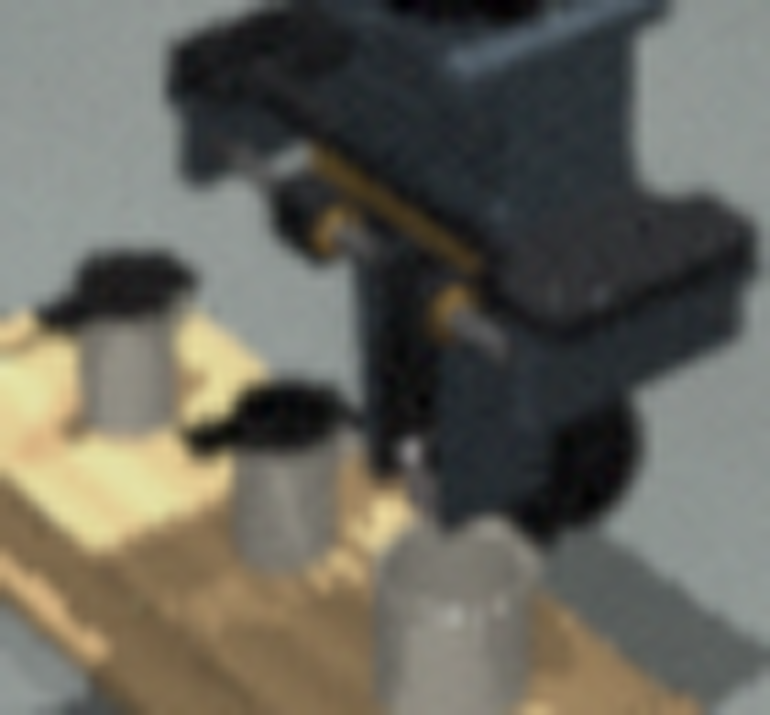

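Run:
```python
from h import *
f=lambda p:((proj("side",p)+.5-[235,150])*11).round(0)
for z in(128,132,136,140,102): print(z,f([569,35.5,z]))
S=lambda U,V:(235+(U+.5)/11-.5,150+(V+.5)/11-.5)
# fingertip corners: far inner front (398,478), near outer front (445,520)
for z in(125,130,135): print(z,atz("side",*S(382,478),z)[:2],atz("side",*S(442,522),z)[:2],atz("side",*S(420,475),z)[:2])
```

```text
128 [456. 500.]
132 [456. 489.]
136 [456. 478.]
140 [457. 467.]
102 [455. 570.]
125 [559.11124103  59.28895801] [561.87686077  32.04249891] [569.25813415  54.32463232]
130 [555.41816106  53.82569594] [558.1693419   26.72148659] [565.51207874  48.88728825]
135 [551.72508109  48.36243386] [554.46182303  21.40047427] [561.76602333  43.44994419]
```

```bash
python3 -m handwheel '[[2,[-0.74,0,0.2],0],[2,[-0.74,0.7,0.2],0],[2,[-0.74,1.4,0.2],0],[2,[-0.74,1.4,0.2],0],[2,[-0.74,1.4,0.2],0]]'
python3 - <<'E'
from h import *
s=vision.grab_frame("side")[...,::-1]
crop("side",245,165,60,55,13,"pics/s17.png",s)
E
```

```text
time_s: 13.4
ee_pos: [572.6, 33.1, 88.0]
ee_rot: [-89.7, 1.0, 93.8]
force: [0.0, 0.4, -0.0]
gripper_width: 23.4
```

View pics/s17.png

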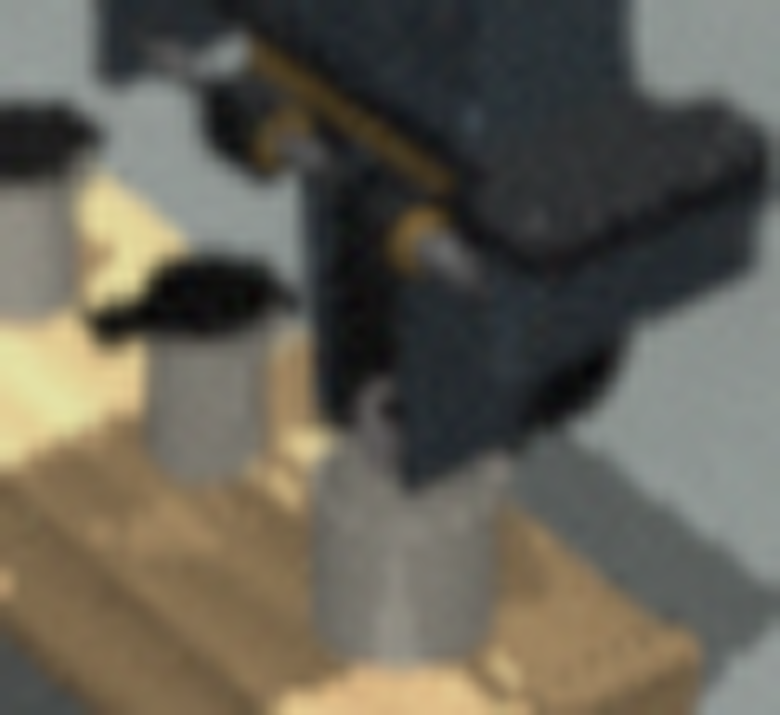

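Run:
```python
from h import *
f=lambda p:((proj("side",p)+.5-[245,165])*13).round(0)
print(f([569,35.5,102]))
S=lambda U,V:(245+(U+.5)/13-.5,165+(V+.5)/13-.5)
for z in(110,113,116,120): print(z,atz("side",*S(328,425),z)[:2],atz("side",*S(408,490),z)[:2])
# predicted nut left edge/top for axis-centred nut
for z in(113,116,120):print(z, f([562,47.2,z+13]), f([562,47.2,z]),f([555,35.5,z]))
```

```text
[408. 479.]
110 [558.86022116  55.89476104] [560.68821348  23.18852002]
113 [556.67931803  52.67782166] [558.50167244  20.0724534 ]
116 [554.49841489  49.46088228] [556.3151314   16.95638678]
120 [551.59054404  45.17162977] [553.39974335  12.80163128]
113 [359. 388.] [358. 429.] [362. 463.]
116 [359. 378.] [359. 420.] [362. 454.]
120 [359. 365.] [359. 407.] [362. 441.]
```

```bash
python3 -m handwheel '[[2,[0,0.5,0],0],[2,[0,0.5,0],0],[3.4,[0,0.5,0],0],[3.4,[0,0.5,0],0],[3.4,[0,0.5,0],0],[3.4,[0,0.5,0],0],[3.4,[0,-3,0],0],[3.4,[0,-5,0],0]]'
python3 -m handwheel '[[0.5,[0,-2,0],0],[0.5,[-8,-2,6],0],[0.5,[-14,-2,12],0],[0.5,[-18,-2,14],0],[0.5,[-18,-2,14],0],[0.5,[-18,-2,14],0]]'
python3 - <<'E'
from h import *
s=vision.grab_frame("side")[...,::-1];t=vision.grab_frame("top")[...,::-1]
crop("side",235,130,80,75,10,"pics/s18.png",s)
crop("top",230,140,70,70,10,"pics/t18.png",t)
cv2.imwrite("pics/tf18.png",t)
E
```

```text
time_s: 14.25
ee_pos: [573.7, 34.3, 139.9]
ee_rot: [-89.9, 1.0, 93.8]
force: [0.2, -0.1, -0.2]
gripper_width: 34.0
time_s: 14.85
ee_pos: [443.9, -156.4, 163.7]
ee_rot: [-89.8, 1.1, 93.8]
force: [0.7, 0.8, -0.3]
gripper_width: 4.9
```

View pics/s18.png

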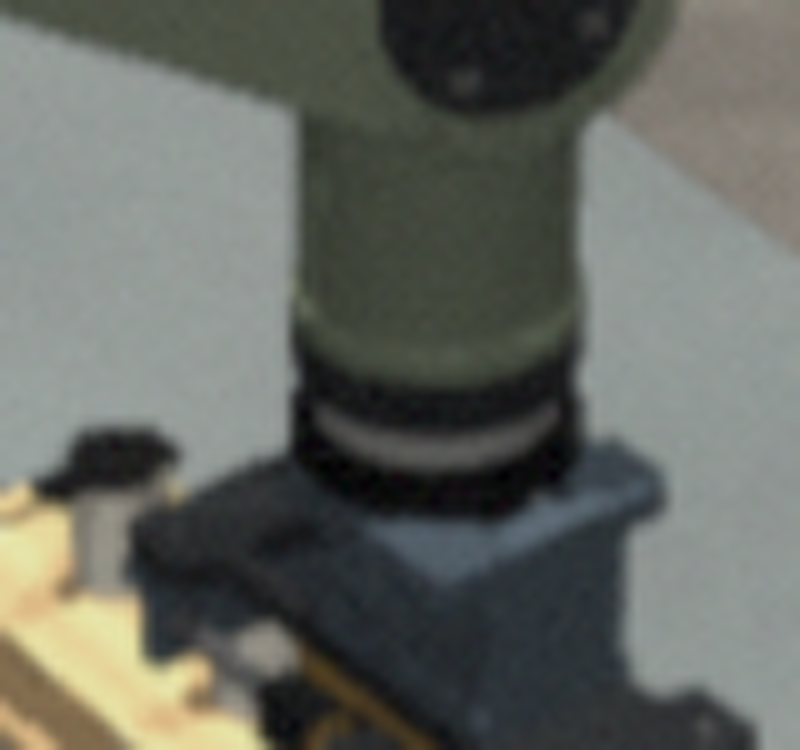

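View pics/t18.png

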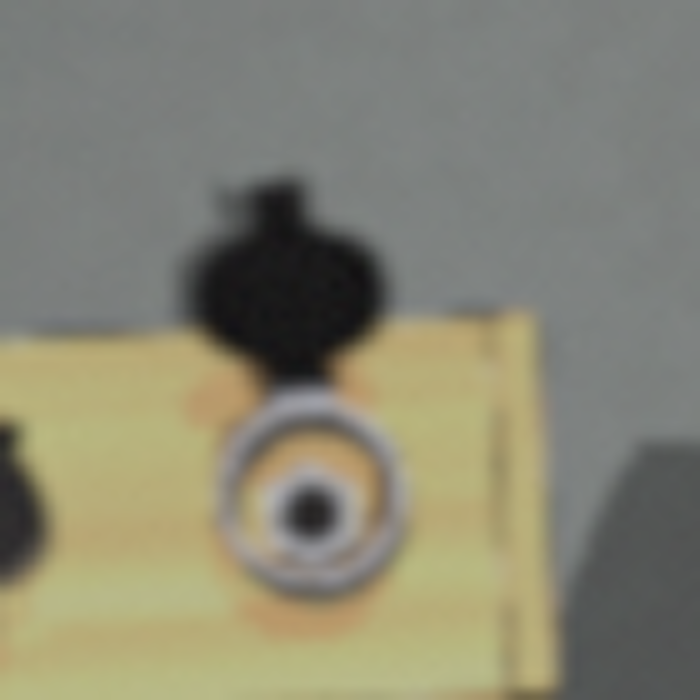

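```bash
python3 -m handwheel '[[0,[-1,0,-5],0],[0,[-1.5,2,-10],0],[0,[-1.6,5,-15],0],[0,[-1.6,5.9,-20],0],[0,[0,5.9,-24.8],0],[0,[5,5.9,-24.8],0],[0,[10,5.9,-24.8],0],[0,[15,5.9,-24.8],0],[0,[18.2,5.9,-24.8],0],[0,[18.2,5.9,-24.8],0]]'
python3 - <<'E'
from h import *
s=vision.grab_frame("side")[...,::-1]
crop("side",235,120,80,75,10,"pics/s19.png",s)
print(atz("top",257.5,158.2,158))
E
```

```text
time_s: 15.95
ee_pos: [680.0, 46.1, 100.3]
ee_rot: [-89.8, 0.9, 94.0]
force: [-0.3, -1.0, 2.1]
gripper_width: 0.1
[637.41583702  41.65642319 158.        ]
```

View pics/s19.png

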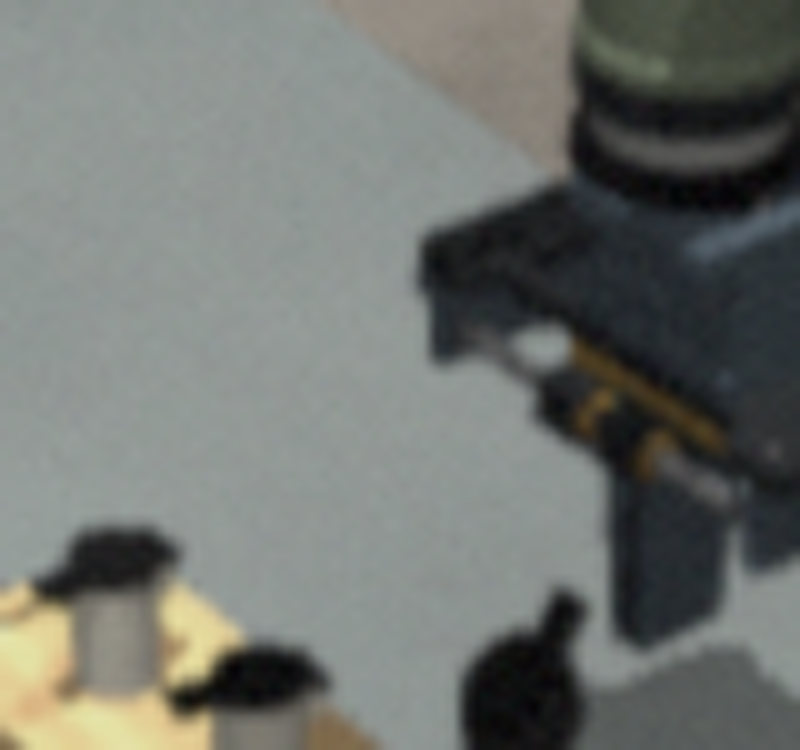

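```bash
python3 -m handwheel '[[0,[-0.5,0,1.5],0],[0,[-0.6,0,3],0],[0,[-0.6,0,4.2],0],[0,[-0.6,0,5.4],0],[0,[-0.6,0,6.6],0],[0,[-0.6,0,7.8],0],[0,[-0.6,0,9],0],[0,[-0.6,0,10.2],0],[0,[-0.6,0,10.2],0]]'
python3 - <<'E'
from h import *
s=vision.grab_frame("side")[...,::-1]
crop("side",235,140,80,75,10,"pics/s20.png",s)
E
```

```text
time_s: 16.9
ee_pos: [576.3, 30.0, 100.7]
ee_rot: [-89.6, 1.0, 93.9]
force: [0.1, 0.4, 0.7]
gripper_width: 0.7
```

View pics/s20.png

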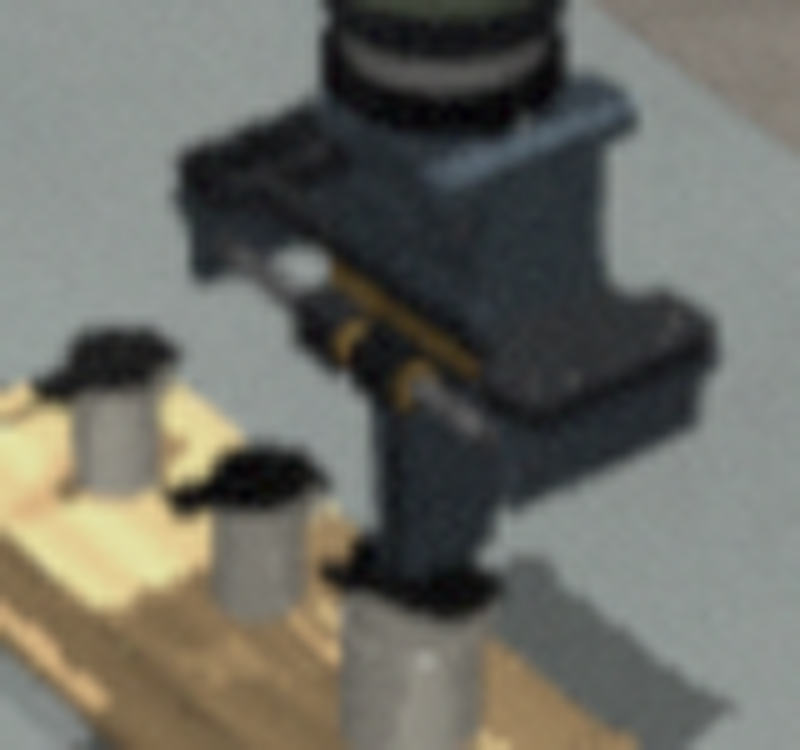

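```bash
python3 -m handwheel '[[0,[0.3,-0.6,0],0],[0,[0.3,-0.6,1.4],0],[0,[0.3,-0.6,2.0],0],[0,[0.3,0,2.0],0],[0,[0.3,0.5,2.0],0],[0,[0.3,1.0,2.0],0],[0,[0.3,1.4,2.0],0],[0,[0.3,1.4,2.0],0]]'
python3 -m handwheel '[[0,[0,0.2,0],0],[0,[0,0.4,0],0],[0,[0,0.4,0],0]]'
```

```text
time_s: 17.75
ee_pos: [556.7, 31.5, 85.7]
ee_rot: [-89.6, 1.0, 93.9]
force: [-0.4, -0.9, -0.7]
gripper_width: -0.2
time_s: 18.05
ee_pos: [556.9, 31.5, 82.7]
ee_rot: [-89.6, 1.0, 93.9]
force: [-2.9, 0.1, 7.7]
gripper_width: 0.5
```

```bash
python3 -m handwheel '[[0,[0,0.1,0],0],[0,[0,0.15,0],0],[0,[0,0.2,0],0],[0,[0,0.2,0],0]]'
```

```text
time_s: 18.45
ee_pos: [556.9, 31.5, 82.6]
ee_rot: [-89.7, 1.0, 93.9]
force: [-4.9, 0.9, 12.1]
gripper_width: 0.2
```

```bash
python3 -m handwheel '[[0,[0,0,0],0],[0,[0,-3,0],0],[0,[0,-7,0],0],[0,[-5,-9,5],0],[0,[-10,-9,10],0],[0,[-15,-9,14],0],[0,[-20,-9,16],0],[0,[-24,-9,16],0],[0,[-24,-9,16],0]]'
python3 - <<'E'
from h import *
s=vision.grab_frame("side")[...,::-1];t=vision.grab_frame("top")[...,::-1]
crop("side",215,145,90,80,8,"pics/s21.png",s)
crop("top",170,160,125,60,6,"pics/t21.png",t)
cv2.imwrite("pics/sf21.png",s)
cv2.imwrite("pics/tf21.png",t)
E
```

```text
time_s: 19.35
ee_pos: [412.8, -218.9, 178.1]
ee_rot: [-89.8, 1.1, 93.9]
force: [0.8, 0.2, 0.7]
gripper_width: 0.5
```

View pics/s21.png

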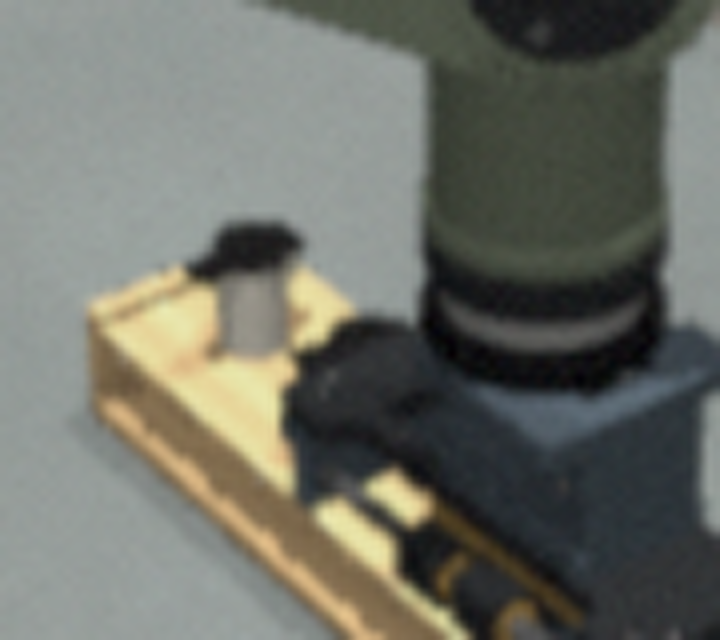

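View pics/tf21.png

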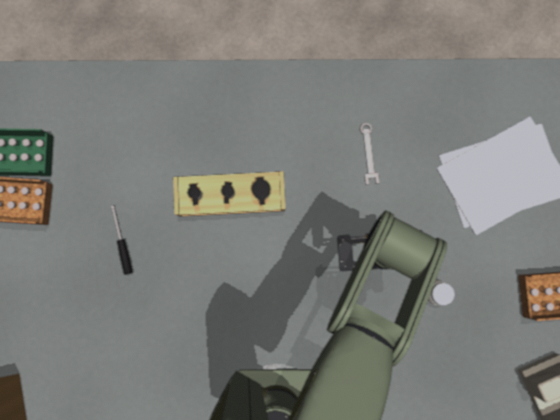

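View pics/t21.png

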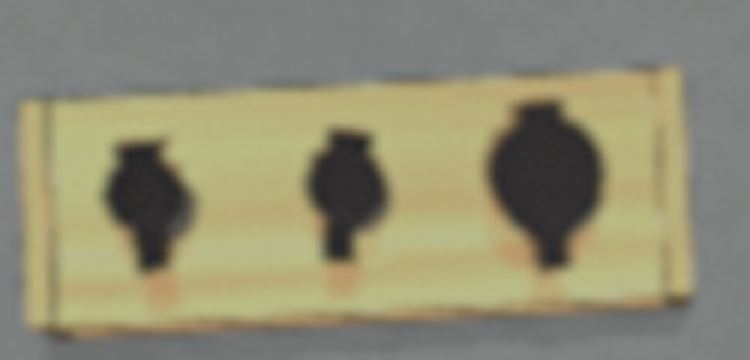

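```bash
python3 -m handwheel '[[0,[-5,-5,0],0],[0,[-10,-8,0],0],[0,[-15,-8,0],0],[0,[-15,-8,0],0],[0,[-15,-8,0],0]]'
python3 - <<'E'
from h import *
s=vision.grab_frame("side")[...,::-1]
crop("side",220,165,90,75,8,"pics/s22.png",s)
a=cv2.imread("pics/side0.png")
crop("side",220,165,90,75,8,"pics/x.png",a)
print("mean diff wide cap", np.abs(s[190:220,260:292].astype(int)-a[190:220,260:292]).mean())
E
```

```text
time_s: 19.95
ee_pos: [422.9, -372.9, 261.3]
ee_rot: [-89.8, 1.3, 93.3]
force: [0.4, 0.9, -0.0]
gripper_width: 0.3
mean diff wide cap 20.716666666666665
```

View pics/s22.png

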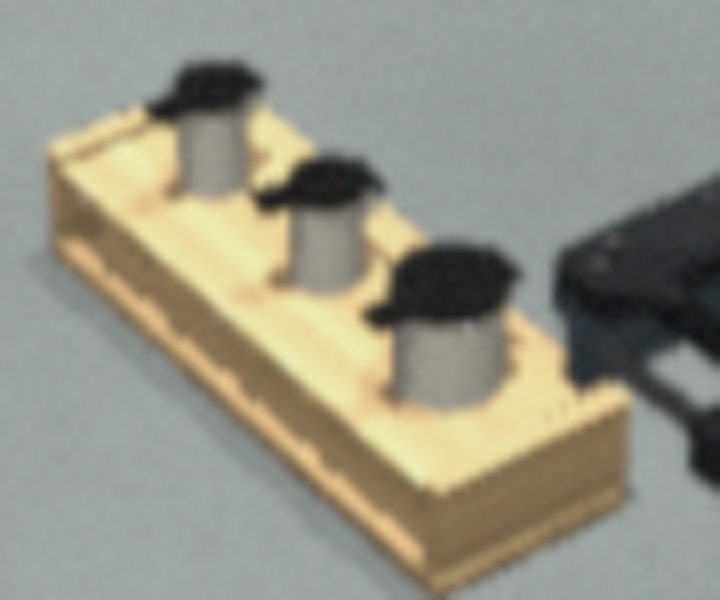

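```bash
python3 -c "
from workcell import job
print(job.job_done())"
```

```text
the job is handed in; nothing more can be done
None
```

I opened the wide tube's cap, dropped the nut in, pressed the cap shut and handed the job in at about 20 s of the 58 s allowed.

**How it went:**
- I pinched the tab and lifted it along its arc, then pushed the cap past upright.
- I gripped the nut across two flats (23.6 mm) and released it about 8 mm above the rim. The top picture showed it lying on the tube's floor.
- I swept the cap over from behind and pressed it down with 12 N. It had stopped moving by then.

**Last checks:** In the closing pictures the wide cap and its tab sit at the same pixels as at the start, in both views. The slim caps look shut and unchanged in both views. The wrench, screwdriver and jar look undisturbed by eye in the top picture.

**What disagreed:**
- **Height reading:** The reported tool height was about 26 mm below where the fingertips really were. My first pinch therefore closed above the tab and missed it, touching nothing. I corrected for this from the pictures and from light contact with the bench (5 N) and the cap.
- **Picture difference:** A plain pixel comparison of the wide cap area in the side view gave a mean difference of 21 grey levels. I put this down to the changed shadow and lighting, since the outlines match.

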